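# Clamp a fryer's terminal block in the bar clamp

## Task

The fryer's porcelain terminal block has just been glued to its steel bracket; both stand between the jaws of the bar clamp on the glue-up board. Push the open jaw along by hand until its pad is about a finger's breadth (10 to 20 mm) short of the block, never shoving it against the block by hand, then pump the trigger with full squeezes until the pad touches the block, and give one more full squeeze, two at the most, because porcelain cracks if it is overtightened. Finish holding the trigger squeezed right in, with block and bracket square between the jaws and the other things undisturbed.

Things in the scene. Friction and masses are not known exactly. Their poses are not given: they have to be found in the camera images.
- jig: Plywood glue-up board fixed to the bench, x -115 to +95, y -210 to +190 mm of this frame, top z 15 mm; origin on the bench surface. All directions below are in this frame. On it a one-hand ratchet bar clamp lies on its side, strapped down: steel bar along y at x 0 (20 mm wide, top z 46), black housing x -27 to 19, y -93 to -35, top z 59; handle and trigger point to -x, both jaws to +x.
- grip_spot (a point): Point (z 42 mm) halfway between the handle's outer face (15 mm to -y) and the squeezed trigger's front face (15 mm to +y). Grip here from above, fingers closing along y; 2 to 3 mm further to +y is fine: one finger can pull the trigger alone. Released, the trigger's front is 36 mm to +y: open about 80 mm. Handle and trigger stand from z 28 to 56 mm over the board (z 15).
- lever_face (a point): Middle of the trigger's front (+y) face, 45 mm behind its end, where a finger pulls; moves with the trigger.
- lever: The trigger's grip, a grey bar on the +y side of the 18 mm thick handle: 10 mm thick, 26 mm tall, 67 mm long. Origin on the trigger's upright pin inside the housing, at x 8, y -55 mm.
- trigger (a joint): 0 released (springs back by itself once the fingers open), 0.42 rad squeezed home at its stop; squeezing swings the grip to -y, to the handle. One full squeeze draws bar and open jaw 6 mm to -y (the first 2 to 8 mm); the bar then stays, but for a slack of 1 to 2 mm. Under 0.38 rad a squeeze, or over 0.04 rad a let-back, may miss the next tooth. It takes 2 to 5 N free, up to about 16 N clamping.
- jaw: Toothed bar with the open jaw at its +y end; slides only along y. Origin on the bar's centre line in the plane of the jaw's back (+y) face. Pushing it to -y by hand takes 5 to 7 N (it clicks over teeth) and it stays where it is left; it cannot go back to +y. The jaw is 24 mm thick (y), x -13 to +76 mm, z 28 to 56 mm.
- jaw_back (a point): Point to push: middle of the jaw arm's back (+y) face, 26 mm to +x of the bar's centre line, z 42 mm; push towards -y.
- pad: The open jaw's soft rubber pad, 36 (x) x 32 (z) mm. Origin at the middle of its front face, which looks to -y at the block, 48 mm to -y of the jaw's back when free. It yields 1 mm into the jaw per 2.2 N: the squeeze in which it meets the block presses it in 2 to 3 mm, each further full squeeze 5 to 6 mm more.
- fixed_pad (a point): Middle of the face of the fixed jaw's rubber pad; it looks to +y.
- block: The glazed white porcelain terminal block to be clamped, 50 (x) x 40 (y) x 42 mm, 0.19 kg, with brass screws on top, loose on the board up to 1 mm off the bracket. Origin at the centre of its underside, axes as the jig's. It cracks under a pad force of about 40 N.
- block_face (a point): Middle of the block's +y face at pad height, which the pad will meet; 27 mm above the board. Once block and bracket are pressed home it lies 43 mm to +y of the fixed pad's face.
- bracket: Steel angle bracket, upright plate 56 (x) x 3 (y) x 44 mm with a 23 mm foot to -y under the fixed jaw, 0.12 kg, loose on the board. Origin at the lower edge of the plate's +y face; the plate stands against the fixed pad.
- spare: a smaller spare white porcelain terminal block, 40 x 26 x 24 mm, loose on the board; leave it alone
- screwdriver: a black-handled screwdriver, 130 mm long, lying loose on the board; leave it alone
- adhesive: a small round adhesive bottle, 30 mm wide, 65 mm tall, standing on the board; leave it alone
- meter: a multimeter, 85 x 165 x 36 mm, lying on the bench; leave it alone
- tray: a shallow steel parts tray, 110 x 160 x 30 mm, on the bench; leave it alone
- wrench: a steel wrench, 170 mm long, lying on the bench; leave it alone

How it is judged:
By the outcome, as a careful person would: the job done as asked, in the order asked, and still so for the second after the job is handed in, while the arm keeps its last pose, push and grip.
It also fails if it takes over 51 s, if anything falls off the work surface, if the arm or the gripper's body presses on something with over 40 N, if the wrist force passes 120 N, or if a joint passes its speed limit or range.

## Robot

A 6-joint arm with a two-finger parallel gripper is mounted at the origin on the work surface. World frame = base frame: x ahead of the robot, y to its left, z up, the work surface at z = 0. Lengths are in mm, angles in rad, forces in N, time in s.
With the tool pointing down it reaches from about 375 to 900 mm from the base axis. Payload 3.1 kg.
Tool frame: the origin (TCP) lies at the very end of the fingers, on their centre line; the grasp point (between the pads) lies 19 mm behind it (pinch_z is the distance from the TCP to the grasp point, in mm); z points along the fingers, y is the line along which they close (so a half turn about z gives the same grasp; the last joint's range is limited). The gripper opens to 87 mm and grips with 3 to 60 N. Pads are 19 mm wide; open, the fingers measure 117 mm over their backs; the gripper's body (75 mm by 190 mm) begins 51 mm behind the grasp point.
Start: joints at [0.983, 0.527, 1.433, -0, 1.181, -0.178], TCP at [248.974, 573.244, 222.548] pointing down, gripper open.
Joint ranges: [-3.08, 3.08], [-0.75, 2.2], [0.22, 2.44], [-1.43, 4.57], [0, 2.65], [-2.85, 2.85]. Speed limits (rad/s): [2.79, 2.79, 3.14, 3.14, 3.14, 3.14].

## Interface

Orientations are given as a 3x3 rotation matrix whose columns are the frame's x, y, z axes.
In Python, from station import get_obs, read_camera, camera_model, hand_in, pinch_z gives the robot as it stands. The module is installed in compiled form; this text tells all that it offers.
- The arm moves only by the tool move_arm, never from a script. Its argument "motion" is a list of rows, each a list of 5 numbers: the shift along the tool's x, y, z in cm, then the turn about the tool's z in rad, then the closure, from 0 (fully open) to 1 (shut). A call has 1 to 12 rows; each row shifts and turns the commanded pose from where the row before left it, along the tool's axes as they then stand; what a row does not reach is not made up. A row lasts 1/8 s, in which the tool goes at most 62.5 mm and 10.7 degrees, less where a joint would pass 70% of its speed; a pose out of reach is approached as far as the arm can. A call with a gripper value outside its range is refused whole. The fingers move at their own pace and stop on an object; the grip force is fixed at half the most. Time passes only in rows, so rows that do not move let the fingers close. It gives the time, the measured TCP pose, the force, the opening and the grip force at its end, in the units of the state.
- get_obs(): the state, without advancing time (a new reading comes with each control period).
- read_camera(name): name is "scene" or "side" or "wrist"; returns the picture (384x512x3 uint8, red, green, blue); there is no depth.
- camera_model(name): a dict with "K" (3x3 intrinsics, pixels), "eye" and "rotation" of the camera in the world; the wrist camera has in their place "tool_from_camera" (4x4, takes a point from camera to tool coordinates, whose origin is the TCP and whose axes are the flange's). Camera axes: x right, y up, looking along -z (the intrinsics and any distortion apply to the point x, -y, -z); pixel columns grow to the right and rows downward; lengths in mm; the calibration is good to about 2 mm. A picture is of the moment at which its call begins: read the wrist's pose just before it. camera_model takes no time and is no camera call.
- hand_in(): hands the job in; it is judged then, once.
The state is a dict: "time_s": time; "joint_positions": joint angles; "joint_vel": joint speeds; "effort": joint torques, N m; "tool_pos": TCP position; "orientation": TCP orientation; "ft_force": force on the tool from outside, world axes, zero at the start; "ft_torque": the same for the moment, N m; "gripper_width": finger opening in mm; "grasp_force": force on a finger pad.
Only numpy, scipy, OpenCV 4.12 (cv2) and the standard library are available. Lean on these libraries where they do the work, as an engineer would, in place of code of your own. Each camera call takes 0.05 s, during which the arm holds its last target. There are 200 camera calls.

## Working session

There is one attempt and no reset: what is moved stays moved. The work goes in short steps, Python scripts to look and compute and a tool call to move; the robot and the scene stay as the last step left them, time stands still between calls to the robot, and variables do not carry over. Pictures are saved under pics/ and viewed, at most 10 in all, crops included, and the job is handed in when it is done.

Besides the shell and the picture viewer there is one more tool, called after "Call:" by a JSON object that holds its "method" and its "body". move_arm: Moves the arm, as the interface text tells. Its arguments: {"type":"object","properties":{"motion":{"type":"array"}},"required":["motion"]}

```bash
mkdir -p pics; cat > h.py <<'E'
import numpy as np, cv2
from station import *
def save(n,f):
    im=read_camera(n); cv2.imwrite(f,cv2.cvtColor(im,cv2.COLOR_RGB2BGR)); return im
E
python3 - <<'E'
from h import *
o=get_obs(); print(o)
a=save('scene','pics/sc.png');b=save('side','pics/si.png');
for n in ('scene','side','wrist'): print(n,camera_model(n))
E
```

```text
{'time_s': 0.0, 'joint_positions': array([ 9.82476568e-01,  5.28453208e-01,  1.43387683e+00,  2.83329300e-06,
        1.18141598e+00, -1.78467918e-01]), 'joint_vel': array([-3.98271637e-04,  8.90770244e-04, -9.47313176e-04,  6.21937986e-05,
        1.26934706e-03, -2.95603880e-04]), 'effort': array([ 3.20406243e-04, -4.40045178e+01, -1.76592976e+01,  6.32819301e-02,
        5.83141192e-02, -1.50441751e-04]), 'tool_pos': array([248.59096177, 572.64472459, 221.58771014]), 'orientation': array([[-9.17179210e-01,  3.98473164e-01, -1.19722117e-03],
       [ 3.98474777e-01,  9.17177545e-01, -1.78987510e-03],
       [ 3.84847176e-04, -2.11869867e-03, -9.99997682e-01]]), 'ft_force': array([-0.4656354 ,  0.06099901,  0.45282364]), 'ft_torque': array([-0.02852953,  0.0084368 , -0.01733925]), 'grasp_force': 0.0, 'gripper_width': 86.98078423893067}
scene {'K': array([[396.9054439 ,   0.        , 257.59237989],
       [  0.        , 396.9054439 , 187.92960505],
       [  0.        ,   0.        ,   1.        ]]), 'eye': array([1335.28099075,  124.42840141,  738.97190777]), 'rotation': array([[-0.
[... 345 characters left out ...]
9.3532407 ]), 'rotation': array([[-0.94365079,  0.24243577, -0.22527334],
       [-0.33079022, -0.71163481,  0.61980136],
       [-0.01005033,  0.65939427,  0.75173013]])}
wrist {'K': array([[269.60128123,   0.        , 252.60440208],
       [  0.        , 269.60128123, 190.9603972 ],
       [  0.        ,   0.        ,   1.        ]]), 'tool_from_camera': array([[-4.59386505e-04,  9.61278004e-01,  2.75580093e-01,
         7.59651119e+01],
       [ 9.99999737e-01,  5.96480229e-04, -4.13661734e-04,
         6.93165658e-02],
       [-5.62022003e-04,  2.75579831e-01, -9.61278025e-01,
        -1.60484895e+02],
       [ 0.00000000e+00,  0.00000000e+00,  0.00000000e+00,
         1.00000000e+00]])}
```

View pics/sc.png

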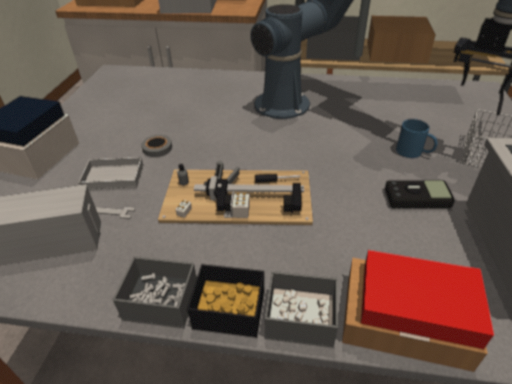

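View pics/si.png

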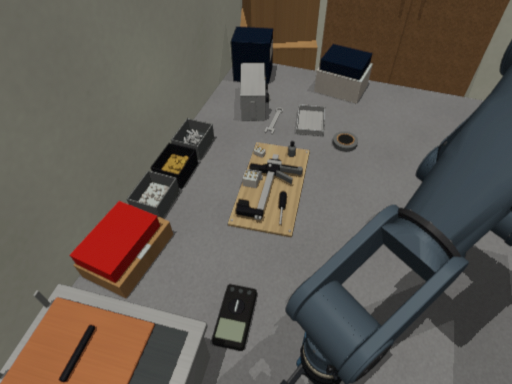

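The scene view shows the board at about (161–312, 170–222), with the open jaw near (292,198), the block at (240,205), the handle and trigger near (215–235,170), and the screwdriver at (270,178). I'll find the board corners next.

```bash
cat >> h.py <<'E'
def ray(n,uv,obs=None):
    m=camera_model(n);K=m['K']
    d=np.array([(uv[0]-K[0,2])/K[0,0],-(uv[1]-K[1,2])/K[1,1],-1.])
    if n=='wrist':
        T=m['tool_from_camera'];R=obs['orientation']
        return obs['tool_pos']+R@T[:3,3],R@T[:3,:3]@d
    return m['eye'],m['rotation']@d
def onz(n,uv,z,obs=None):
    e,d=ray(n,uv,obs);return e+d*(z-e[2])/d[2]
def proj(n,P,obs=None):
    m=camera_model(n);K=m['K']
    if n=='wrist':
        T=m['tool_from_camera'];R=obs['orientation'];e=obs['tool_pos']+R@T[:3,3];R=R@T[:3,:3]
    else: e=m['eye'];R=m['rotation']
    c=R.T@(np.asarray(P)-e);return np.array([K[0,2]+K[0,0]*c[0]/-c[2],K[1,2]-K[1,1]*c[1]/-c[2]])
E
python3 - <<'E'
from h import *
for n,f,box in (('scene','sc',(150,160,325,235)),('side','si',(220,135,320,245))):
    im=cv2.imread(f'pics/{f}.png');hsv=cv2.cvtColor(im,cv2.COLOR_BGR2HSV)
    m=cv2.inRange(hsv,(8,70,90),(28,255,255));k=np.zeros_like(m);x0,y0,x1,y1=box;k[y0:y1,x0:x1]=m[y0:y1,x0:x1]
    c=max(cv2.findContours(k,cv2.RETR_EXTERNAL,cv2.CHAIN_APPROX_NONE)[0],key=cv2.contourArea)
    h=cv2.convexHull(c);
    P=np.array([onz(n,p[0],15)[:2] for p in h],np.float32)
    r=cv2.minAreaRect(P);print(n,cv2.boundingRect(h),r);print(cv2.boxPoints(r))
E
```

```text
scene (158, 169, 155, 56) ((541.7459716796875, -66.99696350097656), (221.7725830078125, 399.70123291015625), 6.221374034881592)
[[ 409.8549   119.65988]
 [ 453.17056 -277.68738]
 [ 673.6371  -253.65381]
 [ 630.3214   143.69345]]
side (228, 143, 81, 94) ((533.0887451171875, -64.76376342773438), (210.07537841796875, 405.2524719238281), 6.158868312835693)
[[ 406.91843  125.42393]
 [ 450.3962  -277.48953]
 [ 659.25903 -254.95145]
 [ 615.78125  147.962  ]]
```

Call:
{"method": "move_arm", "body": {"motion": [[0,0,0,-0.173,1],[0,0,0,-0.173,1],[0,0,0,-0.172,1],[-2.4,-5.4,0.2,0,1],[-2.4,-5.4,0.2,0,1],[-2.4,-5.4,0.2,0,1],[-2.4,-5.4,0.2,0,1],[-2.4,-5.4,0.2,0,1],[-2.4,-5.4,0.2,0,1],[-2.4,-5.4,0.2,0,1],[-2.4,-5.4,0.2,0,1],[-2.4,-5.4,0.2,0,1]]}}

```text
time_s: 1.6
tool_pos: [516.8, 111.6, 204.3]
orientation: [[-0.994, -0.108, -0.0], [-0.108, 0.994, 0.0], [0.0, 0.0, -1.0]]
ft_force: [0.4, 0.3, -0.3]
gripper_width: 0.3
grasp_force: 0.0
```

Call:
{"method": "move_arm", "body": {"motion": [[-2.4,-5.4,0.2,0,1],[-2.4,-5.4,0.2,0,1],[0,0,0,0,1],[0,0,0,0,1]]}}

```text
time_s: 2.1
tool_pos: [574.7, 11.4, 199.9]
orientation: [[-0.994, -0.107, -0.002], [-0.107, 0.994, 0.001], [0.002, 0.001, -1.0]]
ft_force: [-0.2, 0.3, -0.6]
gripper_width: 0.3
grasp_force: 0.0
```

```bash
python3 - <<'E'
from h import *
import pickle
o=get_obs();im=save('wrist','pics/w1.png');pickle.dump(o,open('w1.pkl','wb'))
cv2.imwrite('pics/w1b.png',cv2.resize(cv2.imread('pics/w1.png'),None,fx=1.55,fy=1.55,interpolation=cv2.INTER_CUBIC))
print(o['time_s'],o['tool_pos'],o['orientation'],o['gripper_width'])
E
```

```text
2.1 [574.65321107  11.37723274 199.87425891] [[-9.94248480e-01 -1.07074569e-01 -2.23535892e-03]
 [-1.07076749e-01  9.94250369e-01  8.79291755e-04]
 [ 2.12835664e-03  1.11358946e-03 -9.99997115e-01]] 0.32928484037234235
```

View pics/w1b.png

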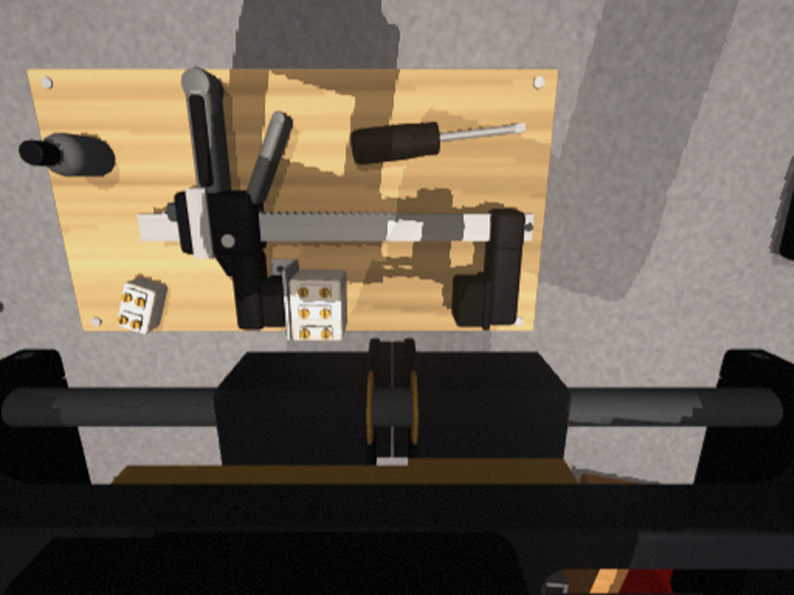

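The wrist view (×1.55) shows the whole board. Top corners are at (27,69) and (558,69), bottom corners at (533,331) and (83,331). The jaw's back is at about (522,215–327), the block's right top edge at x≈347, the handle tip at (200,72), the trigger tip at (285,115) and the pin at (228,241).

```bash
python3 - <<'E'
from h import *
import pickle
o=pickle.load(open('w1.pkl','rb'));S=1.55
w=lambda u,v,z:onz('wrist',(u/S,v/S),z,o)
C=[w(27,69,15),w(558,69,15),w(533,331,15),w(83,331,15)]
J=np.array([[-115,-210],[-115,190],[95,190],[95,-210]],float)
C2=np.array(C)[:,:2]
print(np.round(C2,1)); 
for a in range(4): print(np.linalg.norm(C2[a]-C2[(a+1)%4]))
a,b=J-J.mean(0),C2-C2.mean(0)
th=np.arctan2((a[:,0]*b[:,1]-a[:,1]*b[:,0]).sum(),(a*b).sum());R=np.array([[np.cos(th),-np.sin(th)],[np.sin(th),np.cos(th)]])
t=C2.mean(0)-R@J.mean(0);print('th',th,'origin',t,'res',np.round(C2-(J@R.T+t),1))
pickle.dump((th,t),open('jig.pkl','wb'))
for nm,u,v,z in [('jawbackA',523,215,56),('jawbackB',520,327,56),('block far corner',347,272,57),('block near',347,340,57),('block lc',290,272,57),('padfront top',453,280,58),('padfr bot',453,325,58),
 ('pin',228,241,59),('handle tip L',182,80,56),('handle mid L',195,150,56),('handle mid R',226,150,56),('handle tip R',220,80,56),('trig tip L',272,113,56),('trig tip R',292,118,56),('trig R base',263,200,56),('bottle top',38,152,80),('bottle edge',114,158,20),('driver end',352,145,25),('driver low',352,163,15),('bar top edge',430,214,46),('bar bot',430,241,46),('fixedpad',287,300,50)]:
    print(nm,np.round(R.T@(w(u,v,z)[:2]-t),1))
E
```

```text
[[ 451.6 -273.7]
 [ 409.3  119. ]
 [ 616.   141.8]
 [ 657.9 -251.9]]
395.0082148192188
207.93654187966715
395.9893055365372
207.45310492390266
th 0.10686610950307919 origin [542.56690987 -55.17910294] res [[ 1.   2.5]
 [ 1.3 -2.4]
 [-0.8 -2. ]
 [-1.5  1.9]]
jawbackA [-10.3 157.8]
jawbackB [ 75.2 162.8]
block far corner [31.3 30.2]
block near [85.5 28.6]
block lc [ 31.3 -12.1]
padfront top [ 37.2 109.1]
padfr bot [ 72.8 110.5]
pin [  7.9 -54.9]
handle tip L [-98.1 -75. ]
handle mid L [-54.4 -72. ]
handle mid R [-54.4 -50.7]
handle tip R [-98.1 -49.9]
trig tip L [-78.  -17.2]
trig tip R [-74.9  -3.9]
trig R base [-20.8 -28. ]
bottle top [ -51.8 -161.1]
bottle edge [ -50.7 -151.3]
driver end [-59.8  33.5]
driver low [-47.2  32.2]
bar top edge [-10.2  91.8]
bar bot [ 9.9 92.3]
fixedpad [ 55.1 -17.6]
```

Call:
{"method": "move_arm", "body": {"motion": [[0.4,4.6,1.5,0,1],[0.4,4.6,1.5,0,1],[0.5,4.5,1.5,0,1],[0,0,4.2,0,1],[0,0,4.2,0,1],[0,0,4.1,0,1],[0,-0.8,0,0,1],[0,-1.0,0,0,1],[0,-0.8,0,0,1],[0,-0.6,0,0,1],[0,0,0,0,1]]}}

```text
time_s: 3.52
tool_pos: [552.3, 113.6, 31.7]
orientation: [[-0.994, -0.107, 0.002], [-0.107, 0.994, -0.0], [-0.002, -0.0, -1.0]]
ft_force: [-0.5, 0.4, -0.4]
gripper_width: 0.1
grasp_force: 0.1
```

```bash
cat >> h.py <<'E'
import pickle
def jig():
    th,t=pickle.load(open('jig.pkl','rb'));return np.array([[np.cos(th),-np.sin(th)],[np.sin(th),np.cos(th)]]),t
def tj(o):
    R,t=jig();return np.r_[R.T@(o['tool_pos'][:2]-t),o['tool_pos'][2]]
E
python3 -c "
from h import *
o=get_obs();R,t=jig();print(o['time_s'],tj(o),R.T@o['ft_force'][:2],o['ft_force'])"
```

```text
3.525 [ 27.68307234 166.78950303  31.69031285] [-0.46039815  0.47955535] [-0.50892242  0.42771225 -0.41258378]
```

Call:
{"method": "move_arm", "body": {"motion": [[0,-0.6,0,0,1],[0,-0.9,0,0,1],[0,-0.9,0,0,1],[0,-0.9,0,0,1],[0,-0.7,0,0,1]]}}

```text
time_s: 4.15
tool_pos: [556.1, 73.9, 30.7]
orientation: [[-0.994, -0.108, 0.001], [-0.108, 0.994, -0.0], [-0.001, -0.0, -1.0]]
ft_force: [1.0, 5.0, 4.4]
gripper_width: 1.0
grasp_force: 2.6
```

```bash
python3 - <<'E'
from h import *
o=get_obs();im=save('wrist','pics/w2.png');pickle.dump(o,open('w2.pkl','wb'))
R,t=jig();print(o['time_s'],tj(o),R.T@o['ft_force'][:2])
cv2.imwrite('pics/w2b.png',cv2.resize(cv2.imread('pics/w2.png'),None,fx=1.55,fy=1.55,interpolation=cv2.INTER_CUBIC))
E
```

```text
4.15 [ 27.26529985 126.89643072  30.70253178] [1.49498541 4.88216028]
```

View pics/w2b.png

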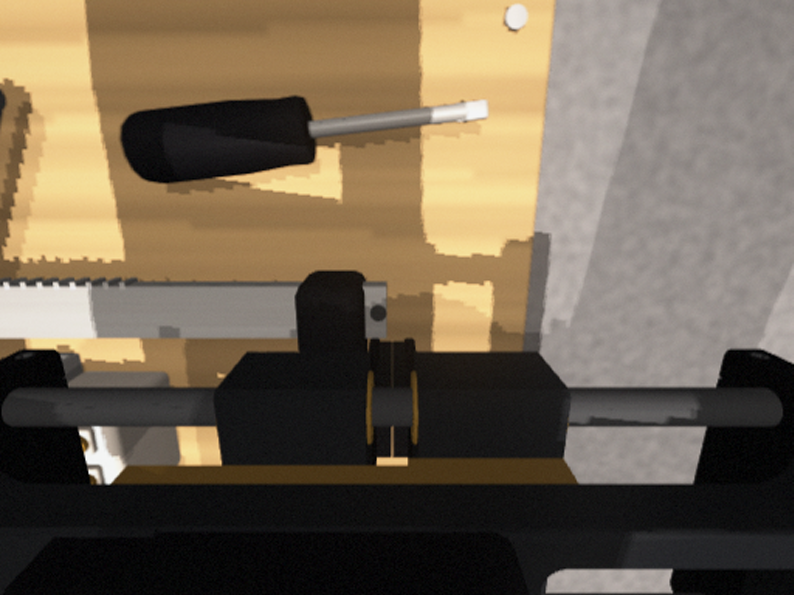

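The jaw is being pushed. Its back top edge is at (365,290), and the block's right top corner at about (167,374).

```bash
python3 - <<'E'
from h import *
o=pickle.load(open('w2.pkl','rb'));R,t=jig();S=1.55
for nm,u,v,z in [('back',365,290,56),('back low',364,345,56),('blk',167,374,57),('blk base',180,380,15),('front',297,340,56)]: print(nm,R.T@(onz('wrist',(u/S,v/S),z,o)[:2]-t))
E
```

```text
back [-11.94945331 118.22136639]
back low [  7.90112631 117.53779347]
blk [18.52610808 47.91335134]
blk base [42.6782115  28.74504235]
front [ 6.04073916 94.32621844]
```

Call:
{"method": "move_arm", "body": {"motion": [[0,-0.8,0,0,1],[0,-0.8,0,0,1],[0,-0.6,0,0,1],[0,-0.4,0,0,1],[0,0.5,0,0,1],[0,1.5,-1.0,0,1],[0,0.5,-5.0,0,1],[0,0,-5.0,0,1],[0,-4.0,-3.0,0,0.5],[2,-5,-1.5,0,0],[2,-5,0,0,0],[0,0,0,0,0]]}}

```text
time_s: 5.7
tool_pos: [529.8, -72.2, 186.1]
orientation: [[-0.995, -0.104, -0.001], [-0.104, 0.995, -0.001], [0.001, -0.001, -1.0]]
ft_force: [0.6, -0.4, -0.1]
gripper_width: 32.4
grasp_force: 0.0
```

```bash
python3 - <<'E'
from h import *
o=get_obs();im=save('wrist','pics/w3.png');pickle.dump(o,open('w3.pkl','wb'))
R,t=jig();print(o['time_s'],tj(o),R.T@o['ft_force'][:2],o['gripper_width'])
cv2.imwrite('pics/w3b.png',cv2.resize(cv2.imread('pics/w3.png'),None,fx=1.55,fy=1.55,interpolation=cv2.INTER_CUBIC))
E
```

```text
5.7 [-14.46387725 -15.55330635 186.1297846 ] [ 0.52632817 -0.49484824] 32.44184495581429
```

View pics/w3b.png

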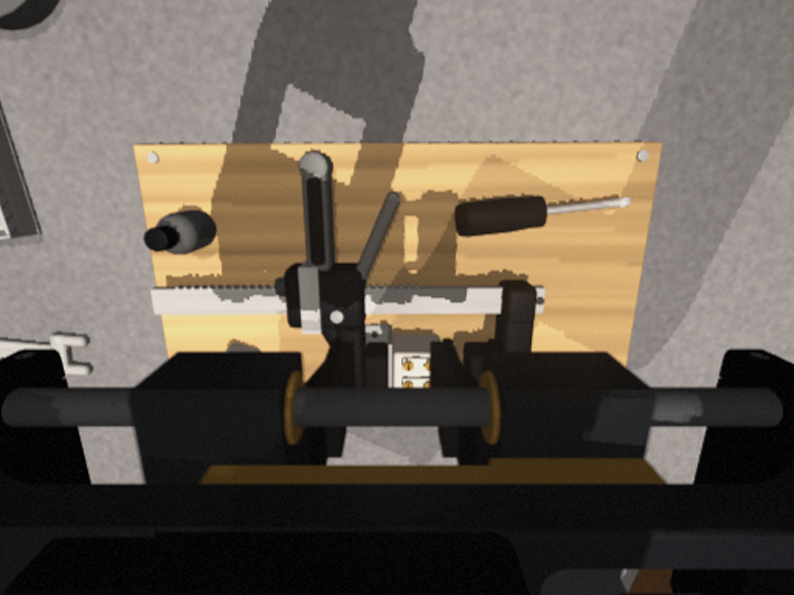

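The jaw's back top edge is now at (534,330). The handle spans (303–334) at row 200, the trigger tip is near (393,197), and the bottle and screwdriver haven't moved. The block's face is hidden by the finger.

```bash
python3 - <<'E'
from h import *
o=pickle.load(open('w3.pkl','rb'));R,t=jig();S=1.55
for nm,u,v,z in [('back',534,330,56),('front',500,330,56),('hL',302,200,56),('hR',327,200,56),('hL2',303,240,56),('hR2',330,240,56),('tR tip',401,200,56),('tL tip',386,198,56),('tR low',372,265,56),('tL low',358,265,56),('bottle',214,230,15),('pin',336,317,59),('blkL',395,360,57)]: print(nm,np.round(R.T@(onz('wrist',(u/S,v/S),z,o)[:2]-t),1))
im=cv2.imread('pics/w3.png')
cv2.imwrite('pics/w3c.png',cv2.resize(im[90:200,180:360],None,fx=4.4,fy=4.4,interpolation=cv2.INTER_CUBIC))
E
```

```text
back [19.5 90.2]
front [19.4 65. ]
hL [-75.  -75.9]
hR [-75.  -58.9]
hL2 [-47.8 -76.8]
hR2 [-47.8 -58. ]
tR tip [-74.8  -8.6]
tL tip [-76.2 -18.8]
tR low [-29.9 -29.1]
tL low [-30. -39.]
bottle [ -50.  -155.4]
pin [  7.8 -55.7]
blkL [ 42.9 -12.8]
```

View pics/w3c.png

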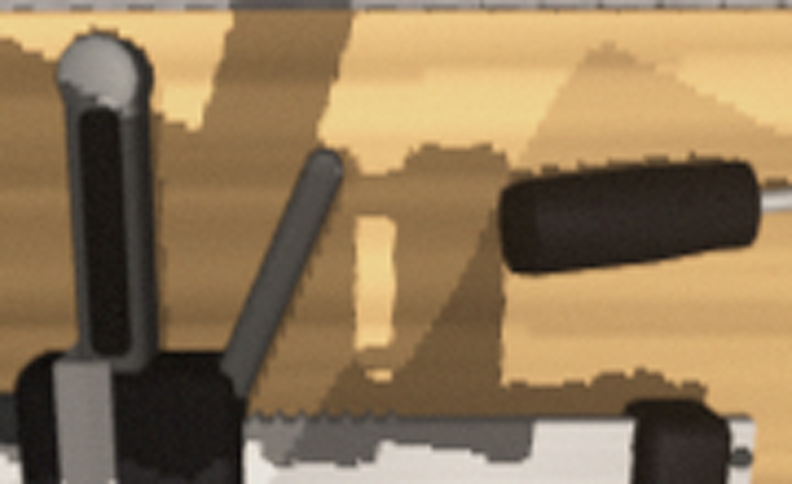

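The jaw's back is at y≈90, so the gap to the block is about 13–15 mm, which is in range. The trigger front runs from (-75,-9) to (-30,-29) and the handle's outer face is at y≈-75, so I'll grip at (-44,-58.5).

Call:
{"method": "move_arm", "body": {"motion": [[1.0,-1.5,2,0,0],[1.0,-1.5,3,0,0],[0.95,-1.3,3,0,0],[0,0,0,0,0],[0,0,0,0,0],[0,0,0,0,0]]}}

```text
time_s: 6.5
tool_pos: [507.6, -115.3, 106.8]
orientation: [[-0.994, -0.109, 0.002], [-0.109, 0.994, -0.001], [-0.002, -0.001, -1.0]]
ft_force: [0.0, 0.8, 0.2]
gripper_width: 86.4
grasp_force: 0.0
```

```bash
cat >> h.py <<'E'
def prof(fn,x=45,z=42,lo=0,hi=110):
    im=save('scene',fn).astype(np.float32);R,t=jig()
    ys=np.arange(lo,hi,1.);acc=0
    for zz in (z-4,z,z+4):
        uv=np.array([proj('scene',np.r_[R@np.array([x,y])+t,zz]) for y in ys],np.float32)
        acc=acc+cv2.remap(im,uv[None,:,0],uv[None,:,1],cv2.INTER_CUBIC)[0]
    return ys,acc/3
E
python3 - <<'E'
from h import *
o=get_obs();R,t=jig();print(o['time_s'],tj(o),o['gripper_width'],o['orientation'][:,0])
im=save('wrist','pics/w4.png');pickle.dump(o,open('w4.pkl','wb'))
ys,p=prof('pics/s4.png')
for y,c in list(zip(ys,p.astype(int)))[::3]:print(int(y),c,end='; ')
im=cv2.imread('pics/s4.png');cv2.imwrite('pics/s4b.png',cv2.resize(im[155:235,150:320],None,fx=4.6,fy=4.6,interpolation=cv2.INTER_CUBIC))
E
```

```text
6.5 [-41.14801142 -56.06141297 106.78054511] 86.39617959937746 [-0.99399188 -0.1094302  -0.0022733 ]
0 [188 171 153]; 3 [187 171 152]; 6 [165 147 124]; 9 [147 125  96]; 12 [159 139 112]; 15 [185 170 150]; 18 [197 186 167]; 21 [173 161 145]; 24 [149 129 105]; 27 [152 122  86]; 30 [151 121  82]; 33 [154 124  85]; 36 [160 128  88]; 39 [151 120  83]; 42 [109  88  62]; 45 [58 49 39]; 48 [39 36 34]; 51 [39 37 34]; 54 [39 36 34]; 57 [39 37 33]; 60 [36 33 31]; 63 [31 29 29]; 66 [32 30 31]; 69 [30 28 29]; 72 [29 27 28]; 75 [30 28 29]; 78 [30 28 29]; 81 [31 29 29]; 84 [27 25 26]; 87 [48 40 34]; 90 [106  85  59]; 93 [153 122  84]; 96 [168 134  92]; 99 [169 135  92]; 102 [169 135  92]; 105 [169 136  93]; 108 [169 135  92];
```

View pics/s4b.png

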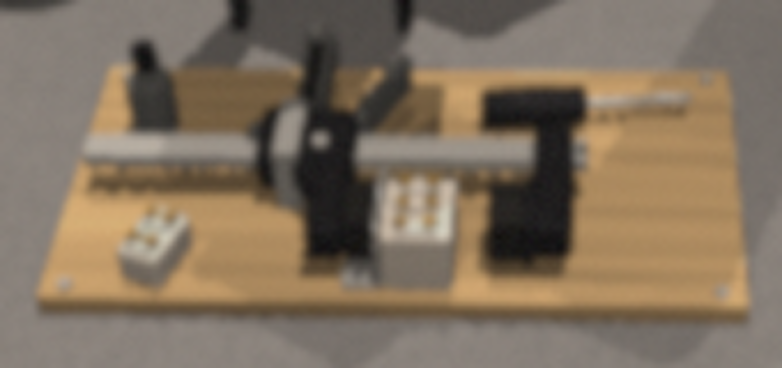

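View pics/w4.png

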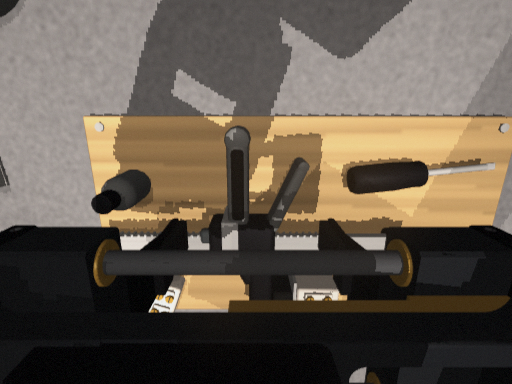

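The scene crop shows a clear gap between the block's right edge (456) and the pad's left edge (488). The wrist view shows the handle at columns 228–248 and the trigger tip at (305,163), both between the open fingers.

```bash
python3 - <<'E'
from h import *
R,t=jig();f=lambda n,u,v,z,o=None:np.round(R.T@(onz(n,(u,v),z,o)[:2]-t),1)
s=lambda u,v,z:f('scene',150+u/4.6,155+v/4.6,z)
print('blk top front',s(455,242,57),'blk bottom',s(450,288,15),'blk top back',s(455,182,57),'blk L top front',s(377,242,57),'pad bottom',s(490,257,26),'pad top',s(490,190,58),'board corner BR',s(748,305,15),'BL',s(40,300,15))
o=pickle.load(open('w4.pkl','rb'));w=lambda u,v,z:f('wrist',u,v,z,o)
print(w(228,190,56),w(247,190,56),w(308,165,56),w(288,205,56),w(228,215,56),w(247,215,56))
E
```

```text
blk top front [93.9 27.6] blk bottom [87.2 22.9] blk top back [45.2 24.7] blk L top front [ 94.7 -14.7] pad bottom [73.2 44.9] pad top [52.6 44.8] board corner BR [ 96.8 188. ] BL [ 101.4 -205.8]
[-57.1 -75.9] [-57.1 -60.4] [-77.8 -12. ] [-44.3 -26.5] [-35.3 -76.4] [-35.3 -60.5]
```

Call:
{"method": "move_arm", "body": {"motion": [[0.3,-0.35,1,0,0],[0,0,2.5,0,0],[0,0,2.5,0,0],[0,0,1.6,0,0],[0,0,0.8,0,0],[0,0,0,0,0]]}}

```text
time_s: 7.35
tool_pos: [503.6, -119.8, 21.2]
orientation: [[-0.994, -0.108, -0.001], [-0.108, 0.994, 0.0], [0.001, 0.0, -1.0]]
ft_force: [0.2, -0.2, 1.0]
gripper_width: 87.3
grasp_force: 0.0
```

```bash
python3 -c "
from h import *
o=get_obs();R,t=jig();print(o['time_s'],tj(o),R.T@o['ft_force'][:2],o['ft_force'])"
```

```text
7.35 [-45.58862734 -60.07869975  21.18923425] [ 0.16203039 -0.18300447] [ 0.18062582 -0.16467786  1.04362189]
```

Squeeze 1, ending with the trigger held in.

Call:
{"method": "move_arm", "body": {"motion": [[0,0,-0.1,0,1],[0,0,0,0,1],[0,0,0,0,1],[0,0,0,0,1],[0,0,0,0,1],[0,0,0,0,1],[0,0,0,0,1],[0,0,0,0,1],[0,0,0,0,1],[0,0,0,0,1]]}}

```text
time_s: 8.6
tool_pos: [502.8, -122.7, 22.2]
orientation: [[-0.994, -0.11, -0.002], [-0.11, 0.994, -0.003], [0.002, -0.003, -1.0]]
ft_force: [-6.6, -8.9, -2.0]
gripper_width: 29.5
grasp_force: 30.0
```

```bash
cat >> h.py <<'E'
def edges(fn):
    out=[]
    for k in range(3):
        ys,p=prof(fn);g=p.sum(1)
        lo,hi=90.,400.
        m=210.
        d=np.where(g<m)[0]; d=d[ys[d]>28]; a,b=d[0],d[-1]
        out.append((ys[a-1]+(g[a-1]-m)/(g[a-1]-g[a]), ys[b]+(m-g[b])/(g[b+1]-g[b])))
    return np.mean(out,0)
def rep(n):
    o=get_obs();R,t=jig();print(round(o['time_s'],2),'tool',tj(o).round(1),'F',(R.T@o['ft_force'][:2]).round(1),'w',round(o['gripper_width'],1),'gf',round(o['grasp_force'],1),'pad front/back',edges(f'pics/{n}.png').round(1))
E
python3 -c "
from h import *
import h
rep('q1')
"
```

```text
8.6 tool [-46.7 -62.9  22.2] F [-7.5 -8.2] w 29.5 gf 30.0 pad front/back [38.6 84.8]
```

Call:
{"method": "move_arm", "body": {"motion": [[0,-0.15,0,0,0],[0,0,0,0,0],[0,0,0,0,0],[0,0,0,0,0],[0,0,0,0,0],[0,0,0,0,0],[0,0,0,0,0],[0,0,0,0,0]]}}

```text
time_s: 9.75
tool_pos: [503.8, -121.3, 22.5]
orientation: [[-0.994, -0.108, -0.0], [-0.108, 0.994, -0.0], [0.0, 0.0, -1.0]]
ft_force: [0.4, 0.7, 0.4]
gripper_width: 86.9
grasp_force: 0.0
```

```bash
python3 -c "
from h import *
rep('q1r')
"
```

```text
9.75 tool [-45.6 -61.6  22.5] F [0.5 0.7] w 86.9 gf 0.0 pad front/back [38.6 85. ]
```

Call:
{"method": "move_arm", "body": {"motion": [[0,0,0,0,1],[0,0,0,0,1],[0,0,0,0,1],[0,0,0,0,1],[0,0,0,0,1],[0,0,0,0,1],[0,0,0,0,1],[0,0,0,0,1],[0,0,0,0,1],[0,0,0,0,1]]}}

```text
time_s: 11.15
tool_pos: [502.9, -122.7, 22.2]
orientation: [[-0.994, -0.109, -0.002], [-0.109, 0.994, -0.001], [0.002, -0.001, -1.0]]
ft_force: [-6.3, -3.4, -2.5]
gripper_width: 29.5
grasp_force: 30.0
```

```bash
python3 -c "
from h import *
rep('q2')
"
```

```text
11.15 tool [-46.6 -62.9  22.2] F [-6.6 -2.7] w 29.5 gf 30.0 pad front/back [32.5 78.8]
```

```bash
cat >> h.py <<'E'
def gapprof(fn,x=72,z=40):
    im=cv2.imread(fn).astype(np.float32);R,t=jig();ys=np.arange(10,60,2.)
    acc=0
    for zz in (z-3,z,z+3):
        uv=np.array([proj('scene',np.r_[R@np.array([x,y])+t,zz]) for y in ys],np.float32)
        acc=acc+cv2.remap(im,uv[None,:,0],uv[None,:,1],cv2.INTER_CUBIC)[0]
    acc/=3;print(fn,' '.join(f'{int(y)}:{int(c[2])},{int(c[2]-c[0])}' for y,c in zip(ys,acc)))
E
python3 -c "
from h import *
for n in ('s4','q1','q2'): gapprof(f'pics/{n}.png')
for n in ('s4','q1','q2'): gapprof(f'pics/{n}.png',72,52)
"
```

```text
pics/s4.png 10:164,26 12:166,26 14:174,25 16:180,24 18:182,24 20:172,24 22:149,24 24:132,31 26:135,47 28:150,63 30:160,72 32:165,75 34:163,74 36:154,69 38:133,59 40:101,44 42:69,28 44:46,17 46:31,7 48:22,3 50:21,3 52:23,4 54:24,4 56:24,1 58:24,0
pics/q1.png 10:158,26 12:161,27 14:168,28 16:174,29 18:174,30 20:164,28 22:142,26 24:128,32 26:135,49 28:151,63 30:160,72 32:156,70 34:138,61 36:114,51 38:82,35 40:50,18 42:29,7 44:22,4 46:25,4 48:24,3 50:23,2 52:24,2 54:25,3 56:23,2 58:23,3
pics/q2.png 10:158,27 12:161,26 14:168,27 16:173,29 18:173,30 20:164,28 22:143,25 24:125,29 26:118,38 28:109,42 30:92,38 32:69,28 34:48,17 36:30,7 38:24,3 40:22,1 42:22,2 44:23,2 46:23,3 48:23,3 50:20,2 52:19,3 54:22,2 56:21,0 58:19,0
pics/s4.png 10:169,56 12:169,53 14:179,39 16:190,26 18:203,21 20:204,21 22:180,23 24:149,27 26:138,42 28:150,61 30:165,74 32:171,77 34:172,77 36:172,78 38:168,76 40:151,68 42:121,53 44:87,37 46:54,18 48:36,6 50:33,3 52:34,4 54:33,5 56:31,4 58:31,4
pics/q1.png 10:158,53 12:159,50 14:169,42 16:182,37 18:193,35 20:192,32 22:169,29 24:140,30 26:136,43 28:151,61 30:166,74 32:172,78 34:171,77 36:163,73 38:132,59 40:85,36 42:48,16 44:32,6 46:30,3 48:31,3 50:32,3 52:31,4 54:30,4 56:29,3 58:29,2
pics/q2.png 10:158,53 12:159,50 14:171,43 16:183,37 18:194,35 20:192,32 22:169,29 24:141,29 26:135,43 28:146,59 30:147,64 32:122,54 34:86,37 36:54,18 38:34,7 40:29,3 42:31,3 44:32,3 46:31,4 48:30,4 50:29,3 52:28,2 54:27,1 56:27,0 58:26,0
```

Call:
{"method": "move_arm", "body": {"motion": [[0,0,0,0,0],[0,0,0,0,0],[0,0,0,0,0],[0,0,0,0,0],[0,0,0,0,0],[0,0,0,0,0],[0,0,0,0,0],[0,0,0,0,0]]}}

```text
time_s: 12.3
tool_pos: [503.8, -121.3, 22.5]
orientation: [[-0.994, -0.108, -0.0], [-0.108, 0.994, -0.0], [0.0, -0.0, -1.0]]
ft_force: [0.2, -0.3, -0.1]
gripper_width: 86.5
grasp_force: 0.0
```

Call:
{"method": "move_arm", "body": {"motion": [[0,0,0,0,1],[0,0,0,0,1],[0,0,0,0,1],[0,0,0,0,1],[0,0,0,0,1],[0,0,0,0,1],[0,0,0,0,1],[0,0,0,0,1],[0,0,0,0,1],[0,0,0,0,1]]}}

```text
time_s: 13.55
tool_pos: [502.9, -122.7, 22.2]
orientation: [[-0.994, -0.109, -0.002], [-0.109, 0.994, -0.002], [0.002, -0.001, -1.0]]
ft_force: [-6.2, -4.0, -1.3]
gripper_width: 29.4
grasp_force: 30.0
```

```bash
python3 -c "
from h import *
rep('q3')
gapprof('pics/q3.png');gapprof('pics/q3.png',72,52)
im=cv2.imread('pics/q3.png');cv2.imwrite('pics/q3b.png',cv2.resize(im[175:225,210:290],None,fx=9,fy=9,interpolation=cv2.INTER_CUBIC))
"
```

```text
13.55 tool [-46.6 -62.9  22.2] F [-6.6 -3.4] w 29.4 gf 30.0 pad front/back [24.2 73.2]
pics/q3.png 10:158,27 12:161,26 14:168,27 16:174,29 18:175,30 20:166,29 22:141,24 24:106,18 26:72,13 28:46,8 30:29,4 32:24,2 34:24,1 36:25,2 38:26,3 40:25,4 42:23,3 44:22,1 46:21,1 48:21,0 50:21,1 52:21,2 54:19,0 56:19,0 58:19,0
pics/q3.png 10:158,53 12:159,51 14:170,43 16:183,37 18:194,35 20:192,33 22:168,28 24:127,22 26:85,14 28:51,7 30:34,4 32:31,4 34:30,4 36:31,4 38:31,5 40:31,4 42:31,4 44:30,4 46:28,3 48:27,1 50:27,0 52:27,1 54:27,0 56:31,0 58:33,1
```

View pics/q3b.png

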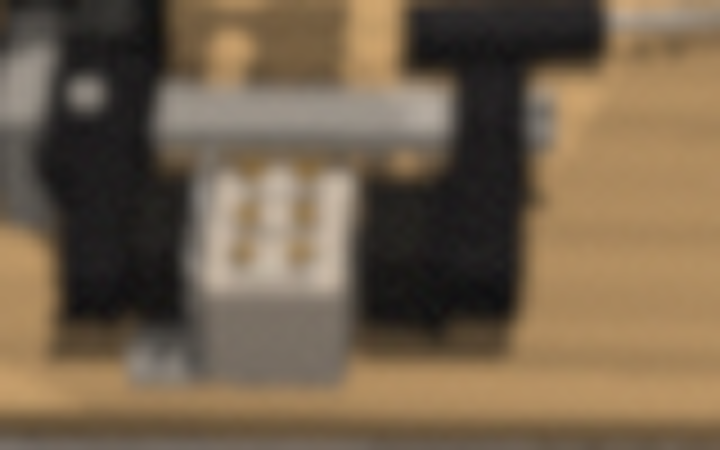

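The pad now appears to be at or nearly on the block, with no visible board between them. I'll release and check for bar recoil.

Call:
{"method": "move_arm", "body": {"motion": [[0,0,0,0,0],[0,0,0,0,0],[0,0,0,0,0],[0,0,0,0,0],[0,0,0,0,0],[0,0,0,0,0],[0,0,0,0,0],[0,0,0,0,0]]}}

```text
time_s: 14.7
tool_pos: [503.8, -121.3, 22.5]
orientation: [[-0.994, -0.108, -0.0], [-0.108, 0.994, -0.0], [0.0, -0.0, -1.0]]
ft_force: [0.2, 0.3, 0.2]
gripper_width: 86.6
grasp_force: 0.0
```

```bash
python3 -c "
from h import *
rep('q3r');gapprof('pics/q3r.png');gapprof('pics/q3r.png',72,52)
"
```

```text
14.7 tool [-45.6 -61.6  22.5] F [0.2 0.3] w 86.6 gf 0.0 pad front/back [24.8 73.4]
pics/q3r.png 10:158,27 12:161,27 14:169,28 16:174,29 18:175,30 20:166,29 22:142,24 24:107,19 26:73,12 28:46,7 30:29,4 32:23,3 34:23,2 36:24,2 38:24,2 40:23,2 42:22,1 44:23,1 46:22,0 48:23,0 50:21,1 52:18,2 54:19,0 56:21,0 58:21,1
pics/q3r.png 10:158,52 12:159,50 14:171,43 16:183,37 18:194,35 20:193,33 22:169,28 24:128,21 26:85,14 28:49,7 30:32,3 32:29,3 34:31,3 36:30,3 38:28,4 40:30,4 42:32,4 44:30,4 46:28,2 48:26,1 50:27,1 52:28,2 54:28,0 56:30,1 58:31,2
```

No recoil and the block hasn't shifted, so squeeze 3 probably stopped just short of contact. Two more squeezes are within the limits either way. Squeeze 4, then measure.

Call:
{"method": "move_arm", "body": {"motion": [[0,0,0,0,1],[0,0,0,0,1],[0,0,0,0,1],[0,0,0,0,1],[0,0,0,0,1],[0,0,0,0,1],[0,0,0,0,1],[0,0,0,0,1],[0,0,0,0,1],[0,0,0,0,1]]}}

```text
time_s: 16.1
tool_pos: [502.4, -122.7, 22.2]
orientation: [[-0.994, -0.11, -0.003], [-0.11, 0.994, -0.001], [0.003, -0.001, -1.0]]
ft_force: [-5.9, -4.9, -1.3]
gripper_width: 29.7
grasp_force: 30.0
```

```bash
python3 -c "
from h import *
rep('q4')
gapprof('pics/q4.png');gapprof('pics/q4.png',72,52)
"
```

```text
16.1 tool [-47.1 -62.9  22.2] F [-6.4 -4.2] w 29.7 gf 30.0 pad front/back [210.5  67.3]
pics/q4.png 10:158,27 12:162,27 14:170,29 16:174,30 18:171,29 20:155,27 22:121,21 24:79,13 26:44,8 28:29,4 30:23,2 32:23,2 34:24,3 36:24,2 38:22,2 40:20,1 42:20,0 44:21,0 46:21,0 48:20,0 50:21,0 52:22,0 54:21,0 56:21,1 58:22,0
pics/q4.png 10:155,49 12:162,47 14:178,40 16:192,36 18:201,36 20:193,33 22:160,27 24:112,19 26:68,11 28:38,6 30:28,3 32:30,3 34:32,3 36:30,3 38:30,3 40:28,2 42:25,1 44:27,1 46:25,1 48:28,2 50:31,1 52:30,0 54:32,1 56:32,1 58:31,2
```

Call:
{"method": "move_arm", "body": {"motion": [[0,0,0,0,0],[0,0,0,0,0],[0,0,0,0,0],[0,0,0,0,0],[0,0,0,0,0],[0,0,0,0,0],[0,0,0,0,0],[0,0,0,0,0]]}}

```text
time_s: 17.25
tool_pos: [503.8, -121.3, 22.5]
orientation: [[-0.994, -0.108, -0.0], [-0.108, 0.994, -0.0], [0.0, -0.0, -1.0]]
ft_force: [0.9, 0.4, -0.6]
gripper_width: 86.4
grasp_force: 0.0
```

```bash
python3 -c "
from h import *
rep('q4r');gapprof('pics/q4r.png');gapprof('pics/q4r.png',72,52)
"
```

```text
17.25 tool [-45.6 -61.6  22.5] F [1.  0.3] w 86.4 gf 0.0 pad front/back [ 9.8 68.5]
pics/q4r.png 10:159,27 12:162,27 14:169,29 16:174,30 18:171,29 20:155,27 22:120,20 24:78,13 26:46,8 28:27,3 30:22,0 32:23,1 34:23,3 36:22,2 38:23,2 40:21,1 42:20,0 44:21,0 46:22,1 48:20,1 50:20,1 52:22,0 54:21,0 56:21,0 58:20,0
pics/q4r.png 10:155,50 12:163,46 14:178,40 16:193,37 18:202,36 20:194,34 22:160,28 24:112,19 26:68,11 28:36,6 30:27,3 32:30,3 34:30,4 36:31,6 38:30,4 40:28,2 42:28,1 44:27,1 46:25,0 48:24,0 50:27,1 52:31,0 54:32,1 56:31,2 58:31,2
```

Squeeze 4 met the block: it seated by about 0.7 mm and the bar recoiled 1.2 mm. Now the one further full squeeze, held.

Call:
{"method": "move_arm", "body": {"motion": [[0,0,0,0,1],[0,0,0,0,1],[0,0,0,0,1],[0,0,0,0,1],[0,0,0,0,1],[0,0,0,0,1],[0,0,0,0,1],[0,0,0,0,1],[0,0,0,0,1],[0,0,0,0,1],[0,0,0,0,1],[0,0,0,0,1]]}}

```text
time_s: 18.9
tool_pos: [499.9, -122.9, 21.7]
orientation: [[-0.994, -0.111, -0.008], [-0.111, 0.994, -0.001], [0.008, -0.0, -1.0]]
ft_force: [-9.2, -10.9, -2.3]
gripper_width: 29.6
grasp_force: 30.0
```

```bash
python3 -c "
from h import *
rep('q5');gapprof('pics/q5.png',72,52)
im=cv2.imread('pics/q5.png');cv2.imwrite('pics/q5b.png',cv2.resize(im[155:235,150:320],None,fx=4.6,fy=4.6,interpolation=cv2.INTER_CUBIC))
"
```

```text
18.9 tool [-49.6 -62.8  21.7] F [-10.4  -9.9] w 29.6 gf 30.0 pad front/back [77.6 61.6]
pics/q5.png 10:153,48 12:161,46 14:178,40 16:193,37 18:201,36 20:193,33 22:160,27 24:112,19 26:67,11 28:36,5 30:27,2 32:27,2 34:25,2 36:27,1 38:28,1 40:28,2 42:29,2 44:29,1 46:30,1 48:31,2 50:31,1 52:31,0 54:32,0 56:28,0 58:30,2
```

View pics/q5b.png

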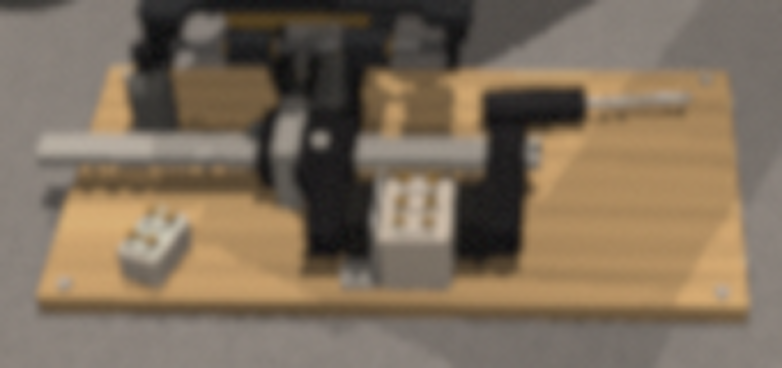

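The block is square against the bracket, with the pad pressed on it and the other items undisturbed. I'll check that the hold is steady before handing in.

Call:
{"method": "move_arm", "body": {"motion": [[0,0,0,0,1],[0,0,0,0,1],[0,0,0,0,1],[0,0,0,0,1]]}}

```text
time_s: 19.55
tool_pos: [499.9, -122.9, 21.6]
orientation: [[-0.994, -0.111, -0.008], [-0.111, 0.994, -0.001], [0.008, -0.0, -1.0]]
ft_force: [-9.2, -10.7, -2.5]
gripper_width: 29.7
grasp_force: 30.0
```

```bash
python3 -c "
from h import *
rep('q6');hand_in()
"
```

```text
19.55 tool [-49.6 -62.8  21.6] F [-10.2  -9.6] w 29.7 gf 30.0 pad front/back [88.7 61.6]
the job is handed in; nothing more can be done
```

Handed in at about 20 s: I pushed the jaw to roughly 15 mm short (13–18 mm by the cameras); the fourth full squeeze pressed the pad onto the block (the third stopped at or just short of it), I gave one more, and the trigger is held right in, with the block and bracket looking square and nothing else disturbed.

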